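# Unstack the lunch boxes onto their trays

## Task

Take the two stacks of food boxes apart and lay out the two lunches: every box goes onto the tray that has the colour of its lid, the large box in the middle of the wide bay and the small box in the middle of the narrow bay, flat on the tray's floor with its long sides in line with the divider. Keep the boxes upright all the way, leave the mug and the spice jar behind the stacks where they are, and let go of everything at the end.

Things in the scene. Friction and masses are not known exactly. Their poses are not given: they have to be found in the camera images.
- orange_tray: Fixed orange lunch tray, grey liners, 150 (its x) x 194 (its y) mm, rim 12 mm high; origin under its centre, z up. Floor 5 mm above the worktop; rim and divider 6 mm thick, 7 mm above the floor. The divider, along its x, makes two bays 138 mm long in x: the wide one, 104 mm in y, centred at (0, +39) mm, the narrow one, 72 mm in y, centred at (0, -55) mm in its frame.
- orange_meal_box: Large closed food box, white with an orange lid that is fixed on, 100 (its x) x 58 (its y) x 48 (z) mm with plain upright sides, about 250 g; origin at the centre of its underside, z up, x along its long side. At the start it stands on the worktop, with one of the snack boxes on its lid.
- orange_snack_box: Small closed food box, white with an orange lid that is fixed on, 60 (its x) x 46 (its y) x 40 (z) mm with plain upright sides, about 120 g; origin at the centre of its underside, z up, x along its long side. At the start it stands on the flat lid of one of the two meal boxes, of either colour.
- blue_tray: Fixed blue lunch tray, grey liners, 150 (its x) x 194 (its y) mm, rim 12 mm high; origin under its centre, z up. Floor 5 mm above the worktop; rim and divider 6 mm thick, 7 mm above the floor. The divider, along its x, makes two bays 138 mm long in x: the wide one, 104 mm in y, centred at (0, +39) mm, the narrow one, 72 mm in y, centred at (0, -55) mm in its frame.
- blue_meal_box: Large closed food box, white with a blue lid that is fixed on, 100 (its x) x 58 (its y) x 48 (z) mm with plain upright sides, about 250 g; origin at the centre of its underside, z up, x along its long side. At the start it stands on the worktop, with one of the snack boxes on its lid.
- blue_snack_box: Small closed food box, white with a blue lid that is fixed on, 60 (its x) x 46 (its y) x 40 (z) mm with plain upright sides, about 120 g; origin at the centre of its underside, z up, x along its long side. At the start it stands on the flat lid of one of the two meal boxes, of either colour.
- mug: Loose cream stoneware mug, 86 x 118 x 84 mm high, a bystander behind the stacks; origin under its middle.
- spice_jar: Loose small spice jar with a cork, 43 mm across and 90 mm high, a bystander behind the stacks; origin under its middle.

How it is judged:
By the outcome, as a careful person would: the job done as asked, in the order asked, and still so for the second after the job is handed in, with the robot touching nothing.
It also fails if it takes over 104 s, if anything falls off the work surface, if the arm or the gripper's body presses on something with over 40 N, if the wrist force passes 120 N, or if a joint passes its speed limit or range.

## Robot

A 7-joint arm with a two-finger parallel gripper is mounted at the origin on a cart in front of the work surface, level with it; the furniture and walls round the work are solid. World frame = base frame: x ahead of the robot, y to its left, z up, the work surface at z = 0. Lengths are in m, angles in degrees, forces in N, time in s.
With the tool pointing down it reaches from about 0.425 to 1.025 m from the base axis. Payload 3.6 kg.
Tool frame: the origin (TCP) lies between the finger pads; the fingertips stand r.nose_length ahead of it and the grasp point (between the pads) lies 2 mm behind it (r.nose_length is the distance from the TCP to the fingertips, in m); z points along the fingers, y is the line along which they close (so a half turn about z gives the same grasp; the last joint's range is limited). The gripper opens to 85 mm and grips with 20 to 120 N. Pads are 22 mm wide; open, the fingers measure 114 mm over their backs; the gripper's body (76 mm by 85 mm) begins 54 mm behind the grasp point. The pads swing forward as they close: fully open they stand 13 mm farther back than shut.
Start: joints at [59.845, 33.873, 2.773, 92.16, -1.908, 54.013, -1.931], TCP at [0.304, -0.658, 0.248] pointing down, gripper open.
Joint ranges: [-153.93, 153.93], [-27.13, 128.08], [-72.61, 78.16], [10.71, 143.7], [-87.88, 267.88], [4.46, 118.87], [-176.78, 176.78]. Speed limits (degrees/s): [147.25, 147.25, 180, 180, 180, 180, 180].

## Interface

Orientations are given as [roll, pitch, yaw] about the fixed x, y, z axes, in that order (R = Rz(yaw) Ry(pitch) Rx(roll)).
In Python, from bench import r gives the robot as it stands.
- The arm moves only by the tool jog_arm, never from a script. Its argument "rows" is a list of rows, each a list of 7 numbers: the turn, a rotation vector about the tool's x, y, z in rad, then the shift along the tool's x, y, z in mm, then the opening, from -1 (shut) to 1 (fully open). In form: [[wx, wy, wz, x, y, z, hand], ...]. A call has 1 to 5 rows; each row shifts and turns the commanded pose from where the row before left it, along the tool's axes as they then stand; what a row does not reach is not made up. A row lasts 1/12 s, in which the tool goes at most 41.7 mm and 7.16 degrees, less where a joint would pass 70% of its speed; a pose out of reach is approached as far as the arm can. A call with a gripper value outside its range is refused whole. The fingers move at their own pace and stop on an object; "newtons" is the grip in N (left out, the last holds). Time passes only in rows, so rows that do not move let the fingers close. It gives the time, the measured TCP pose, the force, the opening and the grip force at its end, in the units of the state.
- r.read_state(): the state, without advancing time (a new reading comes with each control period).
- r.read_camera(name): name is "side" or "top"; returns a dict with "color" (420x560x3 uint8, red, green, blue), "z_map" (420x560 float32, m along the optical axis (not along the pixel's ray), 0 where there is no reading), "camera_matrix" (3x3 intrinsics, pixels), "rvec" (rotation vector, rad) and "tvec" (3), from world to camera coordinates, as OpenCV has them. Camera axes: x right, y down, z forward; pixel columns grow to the right and rows downward; lengths in m; the calibration is good to about 2 mm. A picture is of the moment at which its call begins.
- r.job_done(): hands the job in; it is judged then, once.
The state is a dict: "clock": time; "joint_pos": joint angles; "qd": joint speeds; "joint_efforts": joint torques, N m; "ee_pos": TCP position; "ee_rot": TCP orientation; "wrist_force": force on the tool from outside, world axes, zero at the start; "torque": the same for the moment, N m; "opening": opening from 0.0 (shut) to 1.0 (fully open); "gripper_force": force on a finger pad.
Only numpy, scipy, OpenCV 4.12 (cv2) and the standard library are available. Lean on these libraries where they do the work, as an engineer would, in place of code of your own. Each camera call takes 0.05 s, during which the arm holds its last target. There are 200 camera calls.

## Working session

There is one attempt and no reset: what is moved stays moved. The work goes in short steps, Python scripts to look and compute and a tool call to move; the robot and the scene stay as the last step left them, time stands still between calls to the robot, and variables do not carry over. Pictures are saved under pics/ and viewed, at most 14 in all, crops included, and the job is handed in when it is done.

Besides the shell and the picture viewer there is one more tool, called after ">>>" by a JSON object that holds its "fn" and its "kwargs". jog_arm: Moves the arm, as the interface text tells. Its arguments: {"type":"object","properties":{"rows":{"type":"array"},"newtons":{"type":"number"}},"required":["rows"]}

```bash
ls; mkdir -p pics; python3 - <<'E'
from bench import r
import cv2,numpy as np
print(r.nose_length, r.read_state())
for n in("top","side"):
    c=r.read_camera(n); cv2.imwrite(f"pics/{n}0.png",c["color"][:,:,::-1]); print(n,c["camera_matrix"].tolist(),c["rvec"],c["tvec"])
    np.savez(f"{n}0.npz",**c)
E
```

```text
pics
0.017 {'clock': 0.0, 'joint_pos': array([59.84462154, 33.92508003,  2.76645779, 92.23739468, -1.90718365,
       54.01176274, -1.93015537]), 'qd': array([-0.06578205,  0.0062993 ,  0.06857147, -0.00584029, -0.05666533,
        0.05027641,  0.03437528]), 'joint_efforts': array([ 1.65090737e-04, -5.48697424e+01,  1.54651690e+00, -1.98124892e+01,
        9.41921433e-03,  8.95285048e-03, -4.29548365e-06]), 'ee_pos': array([ 0.30376259, -0.65741962,  0.24714218]), 'ee_rot': array([-1.79872048e+02,  7.31918614e-03,  2.48047357e+01]), 'wrist_force': array([ 0.49693327,  0.61951437, -0.45135403]), 'torque': array([-0.02209983, -0.02403147, -0.00335908]), 'gripper_force': 0.0, 'opening': 1.0010343590710473}
top [[453.3658449342029, 0.0, 278.5468240996928], [0.0, 453.3658449342029, 214.0924705647415], [0.0, 0.0, 1.0]] [ 2.16500896 -2.17699787  0.06331959] [0.0240104  0.58395505 1.12684161]
side [[392.056587167393, 0.0, 283.02677067673085], [0.0, 392.056587167393, 205.2512674630198], [0.0, 0.0, 1.0]] [ 0.62616147 -2.6310071   1.21691667] [0.49316406 0.19730085 0.77938667]
```

View pics/top0.png

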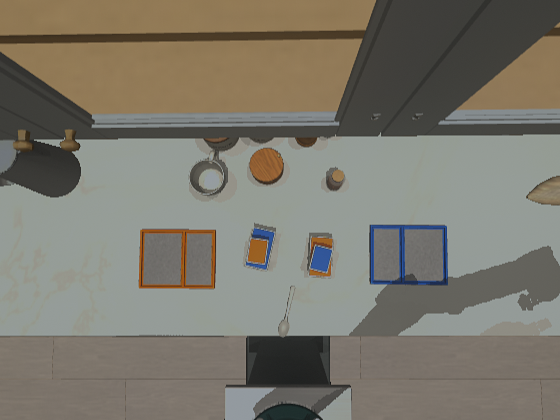

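View pics/side0.png

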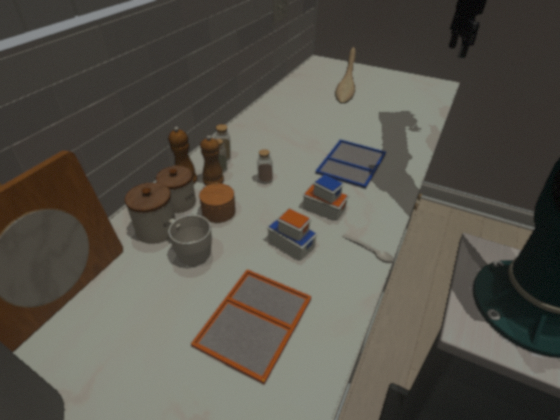

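The top view shows image up as +x and image left as +y. The orange tray is at (178,258) with its wide bay on the left, and the blue tray is at (408,255) with its wide bay on the right. The orange snack sits on the blue meal box at (260,248), and the blue snack sits on the orange meal box at (320,256). The mug is at (208,178) and the jar at (335,178).

```bash
cat > v.py <<'E'
import cv2,numpy as np
def grab(n,f=None):
    if f: return dict(np.load(f))
    from bench import r
    return r.read_camera(n)
def world(c,pts,z):  # pixels -> world on plane z
    R,_=cv2.Rodrigues(c["rvec"]); t=c["tvec"].reshape(3)
    p=np.c_[np.asarray(pts,float),np.ones(len(pts))]@np.linalg.inv(c["camera_matrix"]).T
    d=p@R; o=-R.T@t
    return o+d*((z-o[2])/d[:,2])[:,None]
def cloud(c):
    R,_=cv2.Rodrigues(c["rvec"]); z=c["z_map"]; h,w=z.shape
    u,v=np.meshgrid(np.arange(w),np.arange(h))
    p=np.stack([u,v,np.ones_like(u)],-1)@np.linalg.inv(c["camera_matrix"]).T*z[...,None]
    return (p-c["tvec"].reshape(3))@R
def mask(c,col):
    h=cv2.cvtColor(c["color"],cv2.COLOR_RGB2HSV); H,S,V=[h[...,i].astype(int) for i in range(3)]
    k=((H<16)|(H>172)) if col=="orange" else ((H>100)&(H<130))
    return (k&(S>130)&(V>50))
def rect(c,m,z):
    v,u=np.nonzero(m); w=world(c,np.c_[u,v],z)[:,:2]*1000
    (cx,cy),(a,b),an=cv2.minAreaRect(w.astype(np.float32))
    if a<b: a,b=b,a; an+=90
    return f"n={len(u)} c=({cx:.1f},{cy:.1f}) mean={w.mean(0).round(1)} L={a:.1f} W={b:.1f} yaw={(an+90)%180-90:.1f}"
E
python3 - <<'E'
from v import *
c=grab("top","top0.npz"); P=cloud(c)
R,_=cv2.Rodrigues(c["rvec"]); print("cam",-R.T@c["tvec"])
for col in("orange","blue"):
    m=mask(c,col).copy(); m[:215]=0;m[300:]=0
    n,l,s,ce=cv2.connectedComponentsWithStats(m.astype(np.uint8),connectivity=8)
    for i in range(1,n):
        if s[i,4]<15: continue
        k=l==i; z=P[k][:,2]; zm=np.median(z[z<.5])
        zz=min([.012,.048,.088],key=lambda q:abs(q-zm))
        print(col,s[i].tolist(),"z",zm.round(3),np.percentile(z,[5,95]).round(3),rect(c,k,zz))
for u,v in((208,178),(335,178),(345,60),(220,100),(400,60),(250,120),(450,100)): print(u,v,P[v,u].round(3))
cv2.imwrite("pics/crop0.png",cv2.resize(c["color"][210:300,130:460,::-1],None,fx=2.4,fy=2.4,interpolation=cv2.INTER_CUBIC))
E
```

```text
cam [ 0.49310979 -0.00288622  1.16969501]
orange [139, 230, 77, 59, 1046] z 0.009 [0.003 0.015] n=1046 c=(472.1,280.9) mean=[475.5 275.9] L=194.1 W=147.2 yaw=89.7
orange [249, 239, 18, 20, 155] z 0.088 [0.085 0.091] n=155 c=(495.3,70.6) mean=[502.3  74.3] L=44.7 W=39.2 yaw=-8.4
orange [313, 238, 16, 3, 21] z 0.048 [0.046 0.052] n=21 c=(519.8,-83.0) mean=[521.5 -82.1] L=37.0 W=4.9 yaw=89.7
orange [311, 240, 21, 16, 88] z 0.049 [0.045 0.053] n=88 c=(498.8,-83.9) mean=[505.5 -79. ] L=49.2 W=36.9 yaw=89.4
orange [327, 262, 4, 13, 27] z 0.047 [0.043 0.052] n=27 c=(448.7,-101.7) mean=[ 445.3 -103.5] L=29.3 W=7.3 yaw=-0.8
orange [310, 270, 13, 4, 20] z 0.048 [0.046 0.051] n=20 c=(439.7,-70.8) mean=[439.8 -71.2] L=30.2 W=3.6 yaw=75.8
blue [370, 225, 78, 60, 1100] z 0.009 [0.002 0.015] n=1100 c=(480.8,-307.0) mean=[ 481.  -304.5] L=192.0 W=148.4 yaw=89.4
blue [246, 229, 28, 40, 278] z 0.048 [0.045 0.052] n=278 c=(497.9,67.1) mean=[508.8  59.4] L=91.3 W=50.3 yaw=-12.8
blue [311, 246, 21, 25, 360] z 0.088 [0.084 0.092] n=360 c=(472.8,-80.1) mean=[472.7 -80. ] L=51.7 W=38.4 yaw=-14.8
208 178 [0.68  0.204 0.01 ]
335 178 [ 0.665 -0.116  0.09 ]
345 60 [ 0.76  -0.085  0.548]
220 100 [0.704 0.092 0.547]
400 60 [ 0.656 -0.101  0.788]
250 120 [0.662 0.046 0.593]
450 100 [ 0.657 -0.182  0.678]
```

View pics/crop0.png

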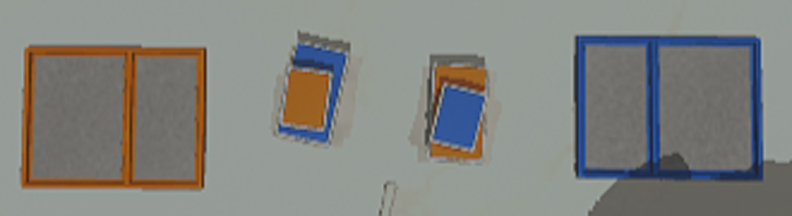

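The crop confirms the layout: the meal lids show around both snack boxes and the bays are empty. Next I refine the tray and snack poses from filled masks.

```bash
cat >> v.py <<'E'
def fit(c,m,z):  # centroid + moment yaw of filled hull
    n,l,s,_=cv2.connectedComponentsWithStats(m.astype(np.uint8),connectivity=8)
    m=l==1+np.argmax(s[1:,4])
    v,u=np.nonzero(m); h=cv2.convexHull(np.c_[u,v].astype(np.int32))
    f=cv2.fillConvexPoly(np.zeros(m.shape,np.uint8),h,1); v,u=np.nonzero(f)
    w=world(c,np.c_[u,v],z)[:,:2]*1000; C=np.cov(w.T); e,V=np.linalg.eigh(C)
    yaw=np.degrees(np.arctan2(V[1,1],V[0,1])); L=np.sqrt(12*e[::-1])
    return f"c={w.mean(0).round(1)} LW={L.round(1)} yaw={(yaw+90)%180-90:.1f} | rect {rect(c,f>0,z)}"
E
python3 - <<'E'
from v import *
for n,f in (("top","top0.npz"),("side","side0.npz")):
    c=grab(n,f); P=cloud(c); x,y,z=P[...,0],P[...,1],P[...,2]
    box=lambda a,b,d,e:(x>a)&(x<b)&(y>d)&(y<e)
    print(n)
    print("otray",fit(c,mask(c,"orange")&box(.35,.6,.15,.45),.012))
    print("btray",fit(c,mask(c,"blue")&box(.35,.6,-.45,-.15),.012))
    for nm,b in(("osnack",box(.4,.6,0,.15)),("bsnack",box(.4,.6,-.15,0))): print(nm,fit(c,b&(z>.08),.088))
    for nm,b in(("bmeal",box(.4,.6,0,.15)),("omeal",box(.4,.6,-.15,0))): print(nm,fit(c,b&(z>.042)&(z<.075),.048))
E
```

```text
top
otray c=[472.3 280.6] LW=[195.6 148.4] yaw=89.1 | rect n=4460 c=(471.9,281.2) mean=[472.3 280.6] L=195.8 W=147.5 yaw=89.7
btray c=[ 480.6 -307.4] LW=[193.4 149.5] yaw=87.4 | rect n=4581 c=(480.7,-307.3) mean=[ 480.6 -307.4] L=194.1 W=148.7 yaw=89.7
osnack c=[491.   70.8] LW=[61.2 47.4] yaw=-9.9 | rect n=519 c=(491.1,70.8) mean=[491.   70.8] L=62.4 W=47.9 yaw=-8.3
bsnack c=[471.9 -79.8] LW=[60.8 47.2] yaw=-14.0 | rect n=520 c=(472.0,-79.9) mean=[471.9 -79.8] L=61.5 W=47.6 yaw=-14.6
bmeal c=[497.   67.1] LW=[100.7  59.4] yaw=-12.8 | rect n=990 c=(496.8,67.2) mean=[497.   67.1] L=101.4 W=59.8 yaw=-12.8
omeal c=[499.  -79.2] LW=[69. 45.] yaw=-44.3 | rect n=489 c=(490.4,-83.9) mean=[499.  -79.2] L=69.0 W=59.1 yaw=-0.6
side
otray c=[467.2 293.7] LW=[192.9 149. ] yaw=90.0 | rect n=7440 c=(469.7,284.9) mean=[467.2 293.7] L=194.9 W=149.6 yaw=89.4
btray c=[ 409.7 -228.3] LW=[54.5  8.1] yaw=83.6 | rect n=36 c=(409.5,-231.0) mean=[ 409.7 -228.3] L=55.8 W=8.0 yaw=84.8
osnack c=[486.1  78.9] LW=[59.4 49.8] yaw=-10.3 | rect n=454 c=(486.7,78.1) mean=[486.1  78.9] L=59.2 W=49.7 yaw=-9.1
bsnack c=[466.6 -71.4] LW=[60.7 49.4] yaw=-18.8 | rect n=332 c=(466.9,-71.7) mean=[466.6 -71.4] L=61.5 W=49.4 yaw=-15.2
bmeal c=[488.6  73.7] LW=[93.3 62.6] yaw=-2.5 | rect n=861 c=(491.8,66.9) mean=[488.6  73.7] L=98.7 W=73.4 yaw=-11.8
omeal c=[469.4 -78.9] LW=[93.7 68. ] yaw=-1.0 | rect n=684 c=(470.8,-84.7) mean=[469.4 -78.9] L=98.4 W=76.9 yaw=-5.8
```

```bash
cat > go.py <<'E'
import sys,numpy as np
from bench import r
x,y,z,yaw=map(float,sys.argv[1:5]); s=r.read_state(); p=np.array(s["ee_pos"])*1000; a=np.radians(yaw)
d=np.array([x,y,z])-p; w=-np.radians((yaw-s["ee_rot"][2]+180)%360-180)
print("t",round(s["clock"],2),"at",p.round(1),s["ee_rot"].round(2),"turn wz %.4f"%w,"then tool shift x %.1f y %.1f z %.1f"%(d[0]*np.cos(a)+d[1]*np.sin(a),d[0]*np.sin(a)-d[1]*np.cos(a),-d[2]))
E
python3 go.py 472 -79.9 140 -14.5
```

```text
t 0.1 at [ 303.8 -657.5  247.3] [-1.7988e+02  1.0000e-02  2.4800e+01] turn wz 0.6859 then tool shift x 18.2 y -601.3 z 107.3
```

>>> {"fn": "jog_arm", "kwargs": {"rows": [[0,0,0.12,0,0,0,1],[0,0,0.12,0,0,0,1],[0,0,0.12,0,0,0,1],[0,0,0.12,0,0,0,1],[0,0,0.12,0,0,0,1]]}}

```text
clock: 0.52
ee_pos: [0.3039, -0.6577, 0.2476]
ee_rot: [-179.9, 0.0, -9.9]
wrist_force: [-0.2, -0.4, 0.2]
opening: 0.999
gripper_force: 0.0
```

>>> {"fn": "jog_arm", "kwargs": {"rows": [[0,0,0.086,0,0,0,1],[0,0,0,0,-20,0,1],[0,0,0,0,-40,0,1],[0,0,0,0,-40,0,1],[0,0,0,0,-40,0,1]]}}

```text
clock: 0.93
ee_pos: [0.3389, -0.521, 0.2476]
ee_rot: [-180.0, 0.0, -14.6]
wrist_force: [1.5, -0.2, 0.1]
opening: 0.999
gripper_force: 0.0
```

>>> {"fn": "jog_arm", "kwargs": {"rows": [[0,0,0,0,-40,0,1],[0,0,0,0,-40,0,1],[0,0,0,0,-40,0,1],[0,0,0,0,-40,0,1],[0,0,0,0,-40,0,1]]}}

```text
clock: 1.35
ee_pos: [0.3891, -0.3269, 0.2481]
ee_rot: [-180.0, 0.0, -14.5]
wrist_force: [1.4, 0.6, 0.7]
opening: 1.001
gripper_force: 0.0
```

```bash
python3 go.py 472 -79.9 140 -14.5
```

```text
t 1.35 at [ 389.1 -326.9  248.1] [-1.7998e+02  3.0000e-02 -1.4520e+01] turn wz -0.0003 then tool shift x 18.4 y -259.9 z 108.1
```

>>> {"fn": "jog_arm", "kwargs": {"rows": [[0,0,0,3,-40,0,1],[0,0,0,3,-40,0,1],[0,0,0,3,-40,0,1],[0,0,0,3,-40,0,1],[0,0,0,3,-40,0,1]]}}

```text
clock: 1.77
ee_pos: [0.4538, -0.1372, 0.2482]
ee_rot: [180.0, 0.0, -14.5]
wrist_force: [1.1, -0.9, 0.4]
opening: 1.002
gripper_force: 0.0
```

>>> {"fn": "jog_arm", "kwargs": {"rows": [[0,0,0,2,-30,20,1],[0,0,0,1,-20,30,1],[0,0,0,0,-10,30,1],[0,0,0,0,0,28,1],[0,0,0,0,0,0,1]]}}

```text
clock: 2.18
ee_pos: [0.4687, -0.0801, 0.1362]
ee_rot: [179.9, 0.6, -14.3]
wrist_force: [-1.1, -0.2, 0.3]
opening: 1.002
gripper_force: 0.0
```

```bash
python3 go.py 472 -79.9 77 -14.5; python3 - <<'E'
from v import *
c=grab("side"); cv2.imwrite("pics/side1.png",cv2.resize(c["color"][120:280,220:420,::-1],None,fx=3,fy=3))
E
```

```text
t 2.18 at [468.7 -80.1 136.2] [179.93   0.55 -14.35] turn wz 0.0027 then tool shift x 3.2 y -1.0 z 59.2
```

View pics/side1.png

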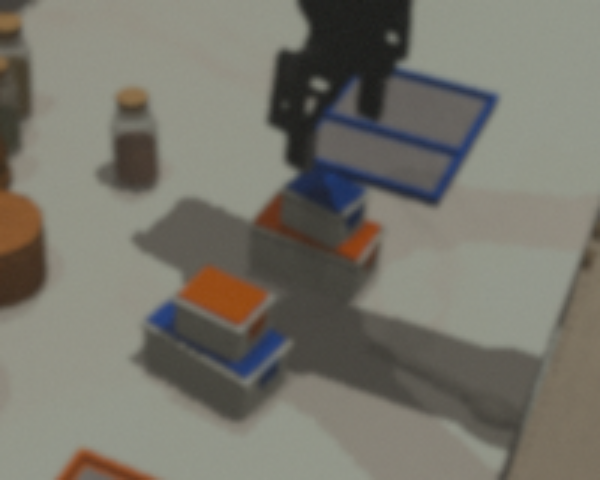

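The open gripper stands above the blue snack (crop at 325,190) with the fingers on either side. I let it settle, then descend.

>>> {"fn": "jog_arm", "kwargs": {"rows": [[0,0,0,0,0,0,1],[0,0,0,0,0,0,1],[0,0,0,0,0,0,1]]}}

```text
clock: 2.48
ee_pos: [0.4728, -0.0826, 0.1419]
ee_rot: [-180.0, -0.2, -14.6]
wrist_force: [-1.0, 0.2, -0.3]
opening: 0.997
gripper_force: 0.0
```

```bash
python3 go.py 472 -79.9 77 -14.5
```

```text
t 2.48 at [472.8 -82.6 141.9] [-179.98   -0.19  -14.59] turn wz -0.0015 then tool shift x -1.5 y -2.4 z 64.9
```

>>> {"fn": "jog_arm", "kwargs": {"rows": [[0,0,0,-1,-2,15,1],[0,0,0,0,0,20,1],[0,0,0,0,0,15,1],[0,0,0,0,0,10,1],[0,0,0,0,0,5,1]]}}

```text
clock: 2.9
ee_pos: [0.4715, -0.08, 0.0752]
ee_rot: [-180.0, -0.0, -14.5]
wrist_force: [-1.4, -1.0, -0.9]
opening: 1.001
gripper_force: 0.0
```

>>> {"fn": "jog_arm", "kwargs": {"rows": [[0,0,0,0,0,0,1],[0,0,0,0,0,0,1],[0,0,0,0,0,0,1]]}}

```text
clock: 3.15
ee_pos: [0.4719, -0.0798, 0.0761]
ee_rot: [-180.0, -0.1, -14.5]
wrist_force: [0.3, -0.8, 0.6]
opening: 1.004
gripper_force: 0.0
```

```bash
python3 go.py 472 -79.9 77 -14.5
```

```text
t 3.15 at [471.9 -79.8  76.1] [-1.7999e+02 -9.0000e-02 -1.4520e+01] turn wz -0.0004 then tool shift x 0.1 y 0.1 z -0.9
```

Perfectly centred, so I close with moderate force.

>>> {"fn": "jog_arm", "kwargs": {"rows": [[0,0,0,0,0,0,0.3],[0,0,0,0,0,0,0.1],[0,0,0,0,0,0,-0.2],[0,0,0,0,0,0,-1],[0,0,0,0,0,0,-1]], "newtons": 35}}

```text
clock: 3.57
ee_pos: [0.4715, -0.0797, 0.0758]
ee_rot: [-180.0, -0.0, -14.5]
wrist_force: [-1.1, -0.4, 6.1]
opening: 0.534
gripper_force: 36.7
```

>>> {"fn": "jog_arm", "kwargs": {"rows": [[0,0,0,0,0,0,-1],[0,0,0,0,0,0,-1],[0,0,0,0,0,0,-1],[0,0,0,0,0,0,-1],[0,0,0,0,0,0,-1]]}}

```text
clock: 3.98
ee_pos: [0.4715, -0.0797, 0.0758]
ee_rot: [-180.0, -0.0, -14.5]
wrist_force: [-0.8, -0.5, 5.5]
opening: 0.534
gripper_force: 36.8
```

>>> {"fn": "jog_arm", "kwargs": {"rows": [[0,0,0,0,0,-5,-1],[0,0,0,0,0,-15,-1],[0,0,0,0,0,-20,-1],[0,0,0,0,0,-15,-1],[0,0,0,0,0,-5,-1]]}}

```text
clock: 4.4
ee_pos: [0.4721, -0.0797, 0.1371]
ee_rot: [-180.0, -0.2, -14.5]
wrist_force: [0.8, -0.3, -0.8]
opening: 0.538
gripper_force: 36.1
```

>>> {"fn": "jog_arm", "kwargs": {"rows": [[0,0,-0.08,0,0,0,-1],[0,0,-0.1,0,0,0,-1],[0,0,-0.06,0,0,0,-1],[0,0,0,0,10,0,-1],[0,0,0,0,25,0,-1]]}}

```text
clock: 4.82
ee_pos: [0.4708, -0.1118, 0.1348]
ee_rot: [-179.9, 0.1, -0.5]
wrist_force: [0.3, 0.1, -1.4]
opening: 0.535
gripper_force: 36.2
```

>>> {"fn": "jog_arm", "kwargs": {"rows": [[0,0,0,2,35,0,-1],[0,0,0,2,35,0,-1],[0,0,0,2,30,0,-1],[0,0,0,2,20,0,-1],[0,0,0,0,10,0,-1]]}}

```text
clock: 5.23
ee_pos: [0.4766, -0.2495, 0.135]
ee_rot: [179.9, -0.0, -1.2]
wrist_force: [0.3, 0.8, -1.2]
opening: 0.532
gripper_force: 36.2
```

>>> {"fn": "jog_arm", "kwargs": {"rows": [[0,0,0,0,5,0,-1],[0,0,0,0,0,0,-1],[0,0,0,0,0,0,-1],[0,0,0,0,0,0,-1]]}}

```text
clock: 5.57
ee_pos: [0.477, -0.2475, 0.1351]
ee_rot: [-179.9, 0.1, -0.6]
wrist_force: [-0.1, -0.5, -1.0]
opening: 0.53
gripper_force: 36.2
```

```bash
python3 go.py 481 -252.6 34 -0.3; python3 - <<'E'
from v import *
c=grab("top"); cv2.imwrite("pics/top2.png",cv2.resize(c["color"][190:310,220:460,::-1],None,fx=3,fy=3))
P=cloud(c); x,y,z=P[...,0],P[...,1],P[...,2]
box=lambda a,b,d,e:(x>a)&(x<b)&(y>d)&(y<e)
print("omeal",fit(c,box(.38,.6,-.16,0)&(z>.042)&(z<.06),.048))
E
```

```text
t 5.57 at [ 477.  -247.5  135.1] [-1.7991e+02  6.0000e-02 -6.1000e-01] turn wz -0.0055 then tool shift x 4.1 y 5.0 z 101.1
omeal c=[476.3 -82.2] LW=[100.4  59.7] yaw=-4.3 | rect n=1004 c=(476.4,-82.2) mean=[476.3 -82.2] L=101.4 W=60.1 yaw=-4.2
```

View pics/top2.png

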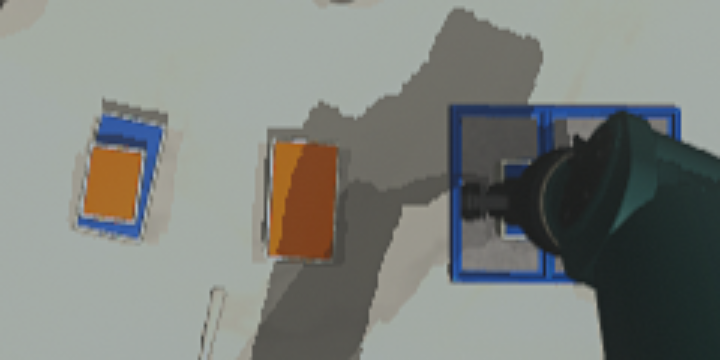

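The blue snack is held over the blue narrow bay (crop 515,200), and the orange meal lid is now clear at (303,200).

>>> {"fn": "jog_arm", "kwargs": {"rows": [[0,0,-0.005,4,5,10,-1],[0,0,0,0,0,25,-1],[0,0,0,0,0,25,-1],[0,0,0,0,0,15,-1],[0,0,0,0,0,8,-1]]}}

```text
clock: 6.03
ee_pos: [0.4803, -0.2536, 0.0498]
ee_rot: [-179.9, 0.2, -0.4]
wrist_force: [0.1, 0.3, -1.1]
opening: 0.538
gripper_force: 36.2
```

>>> {"fn": "jog_arm", "kwargs": {"rows": [[0,0,0,0,0,4,-1],[0,0,0,0,0,2,-1],[0,0,0,0,0,2,-1],[0,0,0,0,0,0,-1],[0,0,0,0,0,0,-1]]}}

```text
clock: 6.45
ee_pos: [0.4816, -0.255, 0.045]
ee_rot: [180.0, -0.1, -0.5]
wrist_force: [0.3, -0.2, -0.7]
opening: 0.531
gripper_force: 36.2
```

```bash
python3 go.py 481 -252.6 33 -0.3
```

```text
t 6.45 at [ 481.6 -255.    45. ] [ 1.7996e+02 -8.0000e-02 -4.7000e-01] turn wz -0.0029 then tool shift x -0.6 y -2.4 z 12.0
```

>>> {"fn": "jog_arm", "kwargs": {"rows": [[0,0,0,0,-2,4,-1],[0,0,0,0,0,4,-1],[0,0,0,0,0,2,-1],[0,0,0,0,0,0,-1],[0,0,0,0,0,0,-1]]}}

```text
clock: 6.87
ee_pos: [0.4809, -0.2527, 0.0341]
ee_rot: [-180.0, 0.0, -0.5]
wrist_force: [0.9, 0.6, -2.2]
opening: 0.529
gripper_force: 36.2
```

```bash
python3 go.py 481 -252.6 33 -0.3
```

```text
t 6.87 at [ 480.9 -252.7   34.1] [-1.7999e+02  3.0000e-02 -4.7000e-01] turn wz -0.0030 then tool shift x 0.1 y -0.1 z 1.1
```

>>> {"fn": "jog_arm", "kwargs": {"rows": [[0,0,0,0,0,1,-1],[0,0,0,0,0,0.5,-1],[0,0,0,0,0,0,-1],[0,0,0,0,0,0,0.3],[0,0,0,0,0,0,0.6]]}}

```text
clock: 7.28
ee_pos: [0.4812, -0.2529, 0.0329]
ee_rot: [180.0, -0.0, -0.5]
wrist_force: [0.0, -0.3, 0.6]
opening: 0.776
gripper_force: 0.0
```

>>> {"fn": "jog_arm", "kwargs": {"rows": [[0,0,0,0,0,0,0.8],[0,0,0,0,0,0,0.8],[0,0,0,0,0,-10,1],[0,0,0,0,0,-30,1],[0,0,0,0,0,-40,1]]}}

```text
clock: 7.7
ee_pos: [0.4791, -0.2518, 0.1119]
ee_rot: [-179.9, 0.3, -0.5]
wrist_force: [0.5, -0.2, -0.1]
opening: 1.006
gripper_force: 0.0
```

>>> {"fn": "jog_arm", "kwargs": {"rows": [[0,0,0,0,0,-30,1],[0,0,0,0,0,0,1],[0,0,0,0,0,0,1]]}}

```text
clock: 7.95
ee_pos: [0.4823, -0.2534, 0.1454]
ee_rot: [179.9, -0.3, -0.5]
wrist_force: [-0.2, 0.7, -1.1]
opening: 0.999
gripper_force: 0.0
```

```bash
python3 go.py 491 70.8 145 -8.5
```

```text
t 7.95 at [ 482.3 -253.4  145.4] [179.88  -0.28  -0.48] turn wz 0.1400 then tool shift x -39.4 y -321.9 z 0.4
```

>>> {"fn": "jog_arm", "kwargs": {"rows": [[0,0,0.07,0,0,0,1],[0,0,0.075,0,0,0,1],[0,0,0,-2,-20,0,1],[0,0,0,-4,-40,0,1],[0,0,0,-5,-40,0,1]]}}

```text
clock: 8.37
ee_pos: [0.4846, -0.1527, 0.1419]
ee_rot: [180.0, 0.1, -9.0]
wrist_force: [1.1, 1.0, 0.4]
opening: 1.001
gripper_force: 0.0
```

>>> {"fn": "jog_arm", "kwargs": {"rows": [[0,0,0,-5,-40,0,1],[0,0,0,-5,-40,0,1],[0,0,0,-5,-40,0,1],[0,0,0,-5,-40,0,1],[0,0,0,-4,-30,0,1]]}}

```text
clock: 8.78
ee_pos: [0.4894, 0.0429, 0.1418]
ee_rot: [-180.0, 0.1, -8.6]
wrist_force: [0.8, -0.8, -0.4]
opening: 0.998
gripper_force: 0.0
```

>>> {"fn": "jog_arm", "kwargs": {"rows": [[0,0,0,-2,-20,0,1],[0,0,0,0,-10,0,1],[0,0,0,0,0,0,1],[0,0,0,0,0,0,1],[0,0,0,0,0,0,1]]}}

```text
clock: 9.2
ee_pos: [0.4929, 0.0669, 0.1425]
ee_rot: [179.9, 0.1, -8.9]
wrist_force: [-0.0, -0.3, 0.1]
opening: 1.0
gripper_force: 0.0
```

```bash
python3 go.py 491 70.8 77 -9; python3 - <<'E'
from v import *
c=grab("top"); P=cloud(c); x,y,z=P[...,0],P[...,1],P[...,2]
box=lambda a,b,d,e:(x>a)&(x<b)&(y>d)&(y<e)
print(fit(c,box(.38,.6,-.3,-.2)&(z>.035)&(z<.06)&mask(c,"blue"),.045))
print(fit(c,box(.38,.6,-.3,-.2)&(z>.035)&(z<.06),.045))
E
```

```text
t 9.2 at [492.9  66.9 142.5] [ 1.7991e+02  5.0000e-02 -8.9500e+00] turn wz 0.0009 then tool shift x -2.5 y -3.6 z 65.5
c=[ 482.1 -252.1] LW=[51.3 39. ] yaw=-2.1 | rect n=335 c=(482.2,-252.1) mean=[ 482.1 -252.1] L=49.6 W=36.8 yaw=-1.3
c=[ 481.8 -250.9] LW=[60.6 46.1] yaw=-2.9 | rect n=469 c=(482.2,-250.9) mean=[ 481.8 -250.9] L=59.5 W=44.1 yaw=-1.3
```

>>> {"fn": "jog_arm", "kwargs": {"rows": [[0,0,0,-2,-3.5,10,1],[0,0,0,0,0,20,1],[0,0,0,0,0,20,1],[0,0,0,0,0,10,1],[0,0,0,0,0,5,1]]}}

```text
clock: 9.67
ee_pos: [0.4907, 0.0719, 0.076]
ee_rot: [179.9, 0.2, -8.9]
wrist_force: [0.0, 0.2, 0.8]
opening: 0.998
gripper_force: 0.0
```

>>> {"fn": "jog_arm", "kwargs": {"rows": [[0,0,0,0,0,0,1],[0,0,0,0,0,0,1],[0,0,0,0,0,0,1]]}}

```text
clock: 9.92
ee_pos: [0.4924, 0.0728, 0.0784]
ee_rot: [-180.0, -0.1, -8.8]
wrist_force: [-0.4, 1.2, 0.2]
opening: 1.0
gripper_force: 0.0
```

```bash
python3 go.py 491 70.8 77 -9
```

```text
t 9.92 at [492.4  72.8  78.4] [-1.7998e+02 -7.0000e-02 -8.8000e+00] turn wz 0.0035 then tool shift x -1.0 y 2.2 z 1.4
```

>>> {"fn": "jog_arm", "kwargs": {"rows": [[0,0,0,-1,2,1,1],[0,0,0,0,0,0,0.3],[0,0,0,0,0,0,0.1],[0,0,0,0,0,0,-0.2],[0,0,0,0,0,0,-1]], "newtons": 35}}

```text
clock: 10.33
ee_pos: [0.4907, 0.0709, 0.0772]
ee_rot: [180.0, -0.0, -8.8]
wrist_force: [-1.5, -0.8, 2.2]
opening: 0.532
gripper_force: 35.5
```

>>> {"fn": "jog_arm", "kwargs": {"rows": [[0,0,0,0,0,0,-1],[0,0,0,0,0,0,-1],[0,0,0,0,0,0,-1]]}}

```text
clock: 10.58
ee_pos: [0.4907, 0.071, 0.0772]
ee_rot: [-180.0, -0.0, -8.8]
wrist_force: [-0.4, -0.8, 5.8]
opening: 0.533
gripper_force: 36.0
```

```bash
python3 go.py 491 70.8 77 -9; python3 go.py 472 226.5 140 -0.4
```

```text
t 10.58 at [490.7  71.   77.2] [-1.80e+02 -2.00e-02 -8.78e+00] turn wz 0.0039 then tool shift x 0.4 y 0.1 z 0.2
t 10.58 at [490.7  71.   77.2] [-1.80e+02 -2.00e-02 -8.78e+00] turn wz -0.1462 then tool shift x -19.7 y -155.4 z -62.8
```

>>> {"fn": "jog_arm", "kwargs": {"rows": [[0,0,0,0,0,-5,-1],[0,0,0,0,0,-15,-1],[0,0,0,0,0,-20,-1],[0,0,0,0,0,-15,-1],[0,0,-0.06,0,0,-5,-1]]}}

```text
clock: 11.0
ee_pos: [0.4914, 0.0714, 0.1387]
ee_rot: [-180.0, -0.2, -5.3]
wrist_force: [0.1, 0.1, -1.2]
opening: 0.531
gripper_force: 36.4
```

>>> {"fn": "jog_arm", "kwargs": {"rows": [[0,0,-0.085,0,0,0,-1],[0,0,0,-2,-15,0,-1],[0,0,0,-4,-30,0,-1],[0,0,0,-5,-35,0,-1],[0,0,0,-5,-35,0,-1]]}}

```text
clock: 11.42
ee_pos: [0.4753, 0.1867, 0.1369]
ee_rot: [180.0, 0.0, -0.6]
wrist_force: [1.3, 0.8, -0.7]
opening: 0.533
gripper_force: 36.4
```

>>> {"fn": "jog_arm", "kwargs": {"rows": [[0,0,0,-3,-25,0,-1],[0,0,0,0,-15,0,-1],[0,0,0,0,0,0,-1],[0,0,0,0,0,0,-1],[0,0,0,0,0,0,-1]]}}

```text
clock: 11.83
ee_pos: [0.4725, 0.2248, 0.1366]
ee_rot: [179.9, 0.1, -0.5]
wrist_force: [-0.2, -0.4, -1.7]
opening: 0.529
gripper_force: 36.4
```

```bash
python3 go.py 472.2 226.2 34.2 -0.4; python3 - <<'E'
from v import *
c=grab("top"); P=cloud(c); x,y,z=P[...,0],P[...,1],P[...,2]
box=lambda a,b,d,e:(x>a)&(x<b)&(y>d)&(y<e)
print("bmeal",fit(c,box(.38,.6,0,.13)&(z>.042)&(z<.06),.048))
print("omeal",fit(c,box(.38,.6,-.16,0)&(z>.042)&(z<.06),.048))
print("bsnack",fit(c,box(.38,.6,-.3,-.2)&(z>.035)&(z<.06),.045))
E
```

```text
t 11.83 at [472.5 224.8 136.6] [ 1.7992e+02  5.0000e-02 -5.4000e-01] turn wz -0.0024 then tool shift x -0.3 y -1.4 z 102.4
bmeal c=[497.   67.3] LW=[101.3  59.6] yaw=-13.4 | rect n=998 c=(497.1,67.2) mean=[497.   67.3] L=102.0 W=59.9 yaw=-12.8
omeal c=[476.4 -82.3] LW=[100.5  59.6] yaw=-4.4 | rect n=1003 c=(476.5,-82.3) mean=[476.4 -82.3] L=101.4 W=59.9 yaw=-4.2
bsnack c=[ 481.8 -250.9] LW=[60.6 46.1] yaw=-2.9 | rect n=469 c=(482.2,-250.9) mean=[ 481.8 -250.9] L=59.5 W=44.1 yaw=-1.3
```

>>> {"fn": "jog_arm", "kwargs": {"rows": [[0,0,-0.002,0,-1,10,-1],[0,0,0,0,0,25,-1],[0,0,0,0,0,25,-1],[0,0,0,0,0,15,-1],[0,0,0,0,0,8,-1]]}}

```text
clock: 12.3
ee_pos: [0.4718, 0.2253, 0.0514]
ee_rot: [179.9, 0.2, -0.5]
wrist_force: [-0.6, -0.4, -1.0]
opening: 0.537
gripper_force: 36.3
```

>>> {"fn": "jog_arm", "kwargs": {"rows": [[0,0,0,0,0,4,-1],[0,0,0,0,0,4,-1],[0,0,0,0,0,2,-1],[0,0,0,0,0,0,-1],[0,0,0,0,0,0,-1]]}}

```text
clock: 12.72
ee_pos: [0.4733, 0.2274, 0.0444]
ee_rot: [-180.0, -0.1, -0.4]
wrist_force: [0.2, -0.3, -1.2]
opening: 0.535
gripper_force: 36.3
```

```bash
python3 go.py 472.2 226.2 34.2 -0.4
```

```text
t 12.72 at [473.3 227.4  44.4] [-1.7997e+02 -6.0000e-02 -3.6000e-01] turn wz 0.0007 then tool shift x -1.1 y 1.2 z 10.2
```

>>> {"fn": "jog_arm", "kwargs": {"rows": [[0,0,0,-1,1,4,-1],[0,0,0,0,0,3,-1],[0,0,0,0,0,2,-1],[0,0,0,0,0,0,-1],[0,0,0,0,0,0,-1]]}}

```text
clock: 13.13
ee_pos: [0.4717, 0.2262, 0.0346]
ee_rot: [180.0, 0.0, -0.4]
wrist_force: [0.3, 0.7, -1.2]
opening: 0.533
gripper_force: 36.3
```

```bash
python3 go.py 472.2 226.2 34.2 -0.4
```

```text
t 13.13 at [471.7 226.2  34.6] [ 1.7999e+02  2.0000e-02 -3.5000e-01] turn wz 0.0008 then tool shift x 0.5 y 0.0 z 0.4
```

>>> {"fn": "jog_arm", "kwargs": {"rows": [[0,0,0,0,0,1,-1],[0,0,0,0,0,0,-1],[0,0,0,0,0,0,-1],[0,0,0,0,0,0,0.3],[0,0,0,0,0,0,0.6]]}}

```text
clock: 13.55
ee_pos: [0.4721, 0.2264, 0.0338]
ee_rot: [-180.0, -0.0, -0.4]
wrist_force: [0.2, 0.3, 0.2]
opening: 0.776
gripper_force: 0.0
```

>>> {"fn": "jog_arm", "kwargs": {"rows": [[0,0,0,0,0,0,0.8],[0,0,0,0,0,0,0.8],[0,0,0,0,0,-10,1],[0,0,0,0,0,-30,1],[0,0,0,0,0,-40,1]]}}

```text
clock: 13.97
ee_pos: [0.47, 0.2253, 0.1129]
ee_rot: [179.8, 0.3, -0.4]
wrist_force: [-0.3, 0.0, 0.0]
opening: 0.996
gripper_force: 0.0
```

>>> {"fn": "jog_arm", "kwargs": {"rows": [[0,0,0,0,0,-20,1],[0,0,0,0,0,0,1],[0,0,0,0,0,0,1]]}}

```text
clock: 14.22
ee_pos: [0.4726, 0.2267, 0.1355]
ee_rot: [-179.9, -0.2, -0.4]
wrist_force: [-0.6, -0.1, -0.3]
opening: 0.999
gripper_force: 0.0
```

```bash
python3 go.py 497 67.2 135 -12.8
```

```text
t 14.22 at [472.6 226.7 135.5] [-1.7989e+02 -1.7000e-01 -3.5000e-01] turn wz 0.2172 then tool shift x 59.2 y 150.1 z 0.5
```

>>> {"fn": "jog_arm", "kwargs": {"rows": [[0,0,0.1,0,0,0,1],[0,0,0.12,0,0,0,1],[0,0,0,5,15,0,1],[0,0,0,13,35,0,1],[0,0,0,15,35,0,1]]}}

```text
clock: 14.63
ee_pos: [0.4834, 0.1369, 0.1324]
ee_rot: [179.9, 0.2, -12.6]
wrist_force: [0.6, -1.2, 0.1]
opening: 1.0
gripper_force: 0.0
```

>>> {"fn": "jog_arm", "kwargs": {"rows": [[0,0,0,15,35,0,1],[0,0,0,10,20,0,1],[0,0,0,0,10,0,1],[0,0,0,0,0,0,1],[0,0,0,0,0,0,1]]}}

```text
clock: 15.05
ee_pos: [0.4936, 0.0676, 0.133]
ee_rot: [180.0, 0.1, -13.0]
wrist_force: [-0.4, 0.3, 0.6]
opening: 1.0
gripper_force: 0.0
```

```bash
python3 go.py 497 67.2 32 -13; python3 - <<'E'
from v import *
c=grab("top"); P=cloud(c); x,y,z=P[...,0],P[...,1],P[...,2]
box=lambda a,b,d,e:(x>a)&(x<b)&(y>d)&(y<e)
print("osnack",fit(c,box(.38,.6,.19,.27)&(z>.035)&(z<.06),.045))
E
```

```text
t 15.05 at [493.6  67.6 133. ] [ 1.7998e+02  1.4000e-01 -1.2970e+01] turn wz 0.0006 then tool shift x 3.4 y -0.4 z 101.0
osnack c=[472.1 225.6] LW=[61.  46.8] yaw=0.6 | rect n=469 c=(472.1,225.6) mean=[472.1 225.6] L=59.7 W=44.9 yaw=0.5
```

>>> {"fn": "jog_arm", "kwargs": {"rows": [[0,0,0,2,0,10,1],[0,0,0,0,0,25,1],[0,0,0,0,0,25,1],[0,0,0,0,0,20,1],[0,0,0,0,0,10,1]]}}

```text
clock: 15.52
ee_pos: [0.4953, 0.0686, 0.0411]
ee_rot: [180.0, 0.2, -12.8]
wrist_force: [0.4, 1.5, -0.2]
opening: 1.005
gripper_force: 0.0
```

>>> {"fn": "jog_arm", "kwargs": {"rows": [[0,0,0,0,0,6,1],[0,0,0,0,0,2,1],[0,0,0,0,0,0,1],[0,0,0,0,0,0,1],[0,0,0,0,0,0,1]]}}

```text
clock: 15.93
ee_pos: [0.4973, 0.0668, 0.0367]
ee_rot: [-180.0, -0.1, -13.0]
wrist_force: [0.3, 0.3, 0.7]
opening: 1.003
gripper_force: 0.0
```

```bash
python3 go.py 497 67.2 32 -13
```

```text
t 15.93 at [497.3  66.8  36.7] [-1.7996e+02 -9.0000e-02 -1.2960e+01] turn wz 0.0007 then tool shift x -0.4 y -0.3 z 4.7
```

>>> {"fn": "jog_arm", "kwargs": {"rows": [[0,0,0,0,0,4,1],[0,0,0,0,0,0,0.5],[0,0,0,0,0,0,0.3],[0,0,0,0,0,0,0],[0,0,0,0,0,0,-1]], "newtons": 50}}

```text
clock: 16.35
ee_pos: [0.4967, 0.0666, 0.0322]
ee_rot: [-180.0, -0.0, -13.0]
wrist_force: [-1.0, 0.2, 5.2]
opening: 0.673
gripper_force: 54.2
```

>>> {"fn": "jog_arm", "kwargs": {"rows": [[0,0,0,0,0,0,-1],[0,0,0,0,0,0,-1],[0,0,0,0,0,0,-1]]}}

```text
clock: 16.6
ee_pos: [0.4967, 0.0666, 0.0322]
ee_rot: [-180.0, -0.0, -13.0]
wrist_force: [-0.8, -0.9, 5.9]
opening: 0.666
gripper_force: 54.2
```

```bash
python3 go.py 497 67.2 32 -13; python3 go.py 480.6 -346.6 140 -0.4
```

```text
t 16.6 at [496.7  66.6  32.2] [-1.7999e+02 -2.0000e-02 -1.2960e+01] turn wz 0.0006 then tool shift x 0.1 y -0.6 z 0.2
t 16.6 at [496.7  66.6  32.2] [-1.7999e+02 -2.0000e-02 -1.2960e+01] turn wz -0.2193 then tool shift x -13.3 y 413.3 z -107.8
```

>>> {"fn": "jog_arm", "kwargs": {"rows": [[0,0,0,0,0,-5,-1],[0,0,0,0,0,-20,-1],[0,0,0,0,0,-30,-1],[0,0,0,0,0,-30,-1],[0,0,0,0,0,-20,-1]]}}

```text
clock: 17.02
ee_pos: [0.4968, 0.0665, 0.1388]
ee_rot: [-180.0, -0.1, -13.0]
wrist_force: [0.3, 0.1, -2.0]
opening: 0.674
gripper_force: 54.3
```

>>> {"fn": "jog_arm", "kwargs": {"rows": [[0,0,-0.05,0,0,-5,-1],[0,0,-0.1,0,0,0,-1],[0,0,-0.07,0,0,0,-1],[0,0,0,0,10,0,-1],[0,0,0,0,25,0,-1]]}}

```text
clock: 17.43
ee_pos: [0.4965, 0.0345, 0.1417]
ee_rot: [-179.9, -0.0, -0.1]
wrist_force: [0.0, 0.3, -2.3]
opening: 0.667
gripper_force: 54.2
```

>>> {"fn": "jog_arm", "kwargs": {"rows": [[0,0,0,-1,35,0,-1],[0,0,0,-1,35,0,-1],[0,0,0,-1,35,0,-1],[0,0,0,-1,35,0,-1],[0,0,0,-1,35,0,-1]]}}

```text
clock: 17.85
ee_pos: [0.4891, -0.1458, 0.1414]
ee_rot: [180.0, 0.1, -0.5]
wrist_force: [0.9, -0.0, -2.1]
opening: 0.671
gripper_force: 54.2
```

>>> {"fn": "jog_arm", "kwargs": {"rows": [[0,0,0,-1,35,0,-1],[0,0,0,-1,35,0,-1],[0,0,0,-1,35,0,-1],[0,0,0,-1,35,0,-1],[0,0,0,-1,30,0,-1]]}}

```text
clock: 18.27
ee_pos: [0.4824, -0.3169, 0.1414]
ee_rot: [180.0, 0.1, -0.6]
wrist_force: [0.3, 0.9, -1.8]
opening: 0.675
gripper_force: 54.2
```

>>> {"fn": "jog_arm", "kwargs": {"rows": [[0,0,0,0,20,0,-1],[0,0,0,0,10,0,-1],[0,0,0,0,0,0,-1],[0,0,0,0,0,0,-1],[0,0,0,0,0,0,-1]]}}

```text
clock: 18.68
ee_pos: [0.4841, -0.3408, 0.1413]
ee_rot: [-179.9, 0.1, -0.2]
wrist_force: [-0.2, 0.2, -1.2]
opening: 0.675
gripper_force: 54.2
```

```bash
python3 go.py 480.6 -346.6 37.2 -0.4
```

```text
t 18.68 at [ 484.1 -340.8  141.3] [-1.7987e+02  7.0000e-02 -2.4000e-01] turn wz 0.0028 then tool shift x -3.4 y 5.8 z 104.1
```

>>> {"fn": "jog_arm", "kwargs": {"rows": [[0,0,0,-3,3.5,10,-1],[0,0,0,0,0,25,-1],[0,0,0,0,0,25,-1],[0,0,0,0,0,15,-1],[0,0,0,0,0,8,-1]]}}

```text
clock: 19.1
ee_pos: [0.4799, -0.3442, 0.0561]
ee_rot: [-179.8, 0.2, -0.2]
wrist_force: [-0.7, 0.0, -2.6]
opening: 0.671
gripper_force: 54.3
```

>>> {"fn": "jog_arm", "kwargs": {"rows": [[0,0,0,0,0,6,-1],[0,0,0,0,0,4,-1],[0,0,0,0,0,0,-1],[0,0,0,0,0,0,-1],[0,0,0,0,0,0,-1]]}}

```text
clock: 19.52
ee_pos: [0.4817, -0.3472, 0.0497]
ee_rot: [179.9, -0.1, -0.3]
wrist_force: [-0.2, 0.1, -1.8]
opening: 0.67
gripper_force: 54.3
```

```bash
python3 go.py 480.6 -346.6 37.2 -0.4
```

```text
t 19.52 at [ 481.7 -347.2   49.7] [ 1.7994e+02 -9.0000e-02 -3.5000e-01] turn wz 0.0009 then tool shift x -1.1 y -0.6 z 12.5
```

>>> {"fn": "jog_arm", "kwargs": {"rows": [[0,0,0,-1,-0.5,4,-1],[0,0,0,0,0,4,-1],[0,0,0,0,0,3,-1],[0,0,0,0,0,0,-1],[0,0,0,0,0,0,-1]]}}

```text
clock: 19.93
ee_pos: [0.48, -0.3463, 0.0376]
ee_rot: [-180.0, 0.0, -0.4]
wrist_force: [-0.2, -0.1, -2.2]
opening: 0.674
gripper_force: 54.2
```

```bash
python3 go.py 480.6 -346.6 37.2 -0.4
```

```text
t 19.93 at [ 480.  -346.3   37.6] [-1.7999e+02  2.0000e-02 -3.5000e-01] turn wz 0.0008 then tool shift x 0.6 y 0.3 z 0.4
```

>>> {"fn": "jog_arm", "kwargs": {"rows": [[0,0,0,0,0,0.8,-1],[0,0,0,0,0,0,-1],[0,0,0,0,0,0,-1],[0,0,0,0,0,0,0.5],[0,0,0,0,0,0,0.8]]}}

```text
clock: 20.35
ee_pos: [0.4804, -0.3465, 0.0371]
ee_rot: [180.0, -0.0, -0.4]
wrist_force: [0.3, 0.2, -0.0]
opening: 0.868
gripper_force: 0.0
```

>>> {"fn": "jog_arm", "kwargs": {"rows": [[0,0,0,0,0,0,0.9],[0,0,0,0,0,0,0.9],[0,0,0,0,0,-10,1],[0,0,0,0,0,-30,1],[0,0,0,0,0,-40,1]]}}

```text
clock: 20.77
ee_pos: [0.4782, -0.3449, 0.1157]
ee_rot: [-179.8, 0.3, -0.3]
wrist_force: [1.2, -0.8, 0.3]
opening: 1.002
gripper_force: 0.0
```

>>> {"fn": "jog_arm", "kwargs": {"rows": [[0,0,0,0,0,-20,1],[0,0,0,0,0,0,1],[0,0,0,0,0,0,1]]}}

```text
clock: 21.02
ee_pos: [0.481, -0.3469, 0.1391]
ee_rot: [179.9, -0.2, -0.4]
wrist_force: [-0.0, 0.2, 0.2]
opening: 0.996
gripper_force: 0.0
```

```bash
python3 go.py 476.4 -82.3 138 -4.3
```

```text
t 21.02 at [ 481.  -346.9  139.1] [179.88  -0.19  -0.36] turn wz 0.0687 then tool shift x -24.4 y -263.5 z 1.1
```

>>> {"fn": "jog_arm", "kwargs": {"rows": [[0,0,0.069,0,0,0,1],[0,0,0,-2,-20,0,1],[0,0,0,-4,-40,0,1],[0,0,0,-4,-40,0,1],[0,0,0,-4,-40,0,1]]}}

```text
clock: 21.43
ee_pos: [0.4753, -0.2043, 0.1358]
ee_rot: [-180.0, 0.1, -4.4]
wrist_force: [0.7, 0.4, -0.5]
opening: 0.998
gripper_force: 0.0
```

>>> {"fn": "jog_arm", "kwargs": {"rows": [[0,0,0,-4,-40,0,1],[0,0,0,-4,-40,0,1],[0,0,0,-2,-25,0,1],[0,0,0,0,-13,0,1],[0,0,0,0,-5,0,1]]}}

```text
clock: 21.85
ee_pos: [0.4748, -0.0788, 0.136]
ee_rot: [-179.9, 0.2, -4.0]
wrist_force: [0.0, 0.2, -0.4]
opening: 1.002
gripper_force: 0.0
```

>>> {"fn": "jog_arm", "kwargs": {"rows": [[0,0,0,0,0,0,1],[0,0,0,0,0,0,1],[0,0,0,0,0,0,1]]}}

```text
clock: 22.1
ee_pos: [0.4757, -0.0839, 0.1367]
ee_rot: [179.9, 0.0, -4.5]
wrist_force: [0.8, -0.1, -0.9]
opening: 0.999
gripper_force: 0.0
```

```bash
python3 go.py 476.4 -82.3 32 -4.3; python3 - <<'E'
from v import *
c=grab("top"); P=cloud(c); x,y,z=P[...,0],P[...,1],P[...,2]
box=lambda a,b,d,e:(x>a)&(x<b)&(y>d)&(y<e)
print("bsnack",fit(c,box(.38,.6,-.3,-.2)&(z>.035)&(z<.06),.045))
print("bmeal",fit(c,box(.38,.6,-.4,-.3)&(z>.043)&(z<.065),.053))
E
```

```text
t 22.1 at [475.7 -83.9 136.7] [ 1.7995e+02  3.0000e-02 -4.4600e+00] turn wz -0.0027 then tool shift x 0.6 y -1.7 z 104.7
bsnack c=[ 481.8 -250.9] LW=[60.6 46.1] yaw=-2.9 | rect n=469 c=(482.2,-250.9) mean=[ 481.8 -250.9] L=59.5 W=44.1 yaw=-1.3
bmeal c=[ 480.  -343.5] LW=[100.4  59.2] yaw=-0.5 | rect n=1021 c=(480.7,-343.7) mean=[ 480.  -343.5] L=100.6 W=58.2 yaw=-1.6
```

>>> {"fn": "jog_arm", "kwargs": {"rows": [[0,0,0,0,-1,10,1],[0,0,0,0,0,25,1],[0,0,0,0,0,25,1],[0,0,0,0,0,20,1],[0,0,0,0,0,12,1]]}}

```text
clock: 22.57
ee_pos: [0.4749, -0.082, 0.0425]
ee_rot: [180.0, 0.2, -4.4]
wrist_force: [0.4, 0.3, 0.1]
opening: 0.998
gripper_force: 0.0
```

>>> {"fn": "jog_arm", "kwargs": {"rows": [[0,0,0,0,0,7,1],[0,0,0,0,0,4,1],[0,0,0,0,0,0,1],[0,0,0,0,0,0,1],[0,0,0,0,0,0,1]]}}

```text
clock: 22.98
ee_pos: [0.4765, -0.0814, 0.0346]
ee_rot: [180.0, -0.1, -4.3]
wrist_force: [-0.2, -0.6, 0.3]
opening: 0.998
gripper_force: 0.0
```

```bash
python3 go.py 476.4 -82.3 32 -4.3
```

```text
t 22.98 at [476.5 -81.4  34.6] [ 1.7999e+02 -8.0000e-02 -4.3200e+00] turn wz -0.0004 then tool shift x -0.0 y 0.9 z 2.6
```

>>> {"fn": "jog_arm", "kwargs": {"rows": [[0,0,0,0,0.5,2.5,1],[0,0,0,0,0,0,0.5],[0,0,0,0,0,0,0.3],[0,0,0,0,0,0,0],[0,0,0,0,0,0,-1]], "newtons": 50}}

```text
clock: 23.4
ee_pos: [0.4761, -0.0821, 0.0321]
ee_rot: [180.0, -0.0, -4.3]
wrist_force: [-0.5, -0.2, 6.0]
opening: 0.672
gripper_force: 54.4
```

>>> {"fn": "jog_arm", "kwargs": {"rows": [[0,0,0,0,0,0,-1],[0,0,0,0,0,0,-1],[0,0,0,0,0,0,-1]]}}

```text
clock: 23.65
ee_pos: [0.4761, -0.0822, 0.0321]
ee_rot: [180.0, -0.0, -4.3]
wrist_force: [0.2, -0.3, 5.9]
opening: 0.67
gripper_force: 54.4
```

```bash
python3 go.py 476.4 -82.3 32 -4.3; python3 go.py 472.2 320.4 140 -0.4
```

```text
t 23.65 at [476.1 -82.2  32.1] [ 1.7997e+02 -4.0000e-02 -4.3300e+00] turn wz -0.0005 then tool shift x 0.3 y 0.1 z 0.1
t 23.65 at [476.1 -82.2  32.1] [ 1.7997e+02 -4.0000e-02 -4.3300e+00] turn wz -0.0686 then tool shift x -6.7 y -402.5 z -107.9
```

>>> {"fn": "jog_arm", "kwargs": {"rows": [[0,0,0,0,0,-5,-1],[0,0,0,0,0,-20,-1],[0,0,0,0,0,-30,-1],[0,0,0,0,0,-30,-1],[0,0,0,0,0,-20,-1]]}}

```text
clock: 24.07
ee_pos: [0.4758, -0.0816, 0.1384]
ee_rot: [-180.0, -0.0, -4.3]
wrist_force: [0.5, -0.0, -3.7]
opening: 0.672
gripper_force: 55.2
```

>>> {"fn": "jog_arm", "kwargs": {"rows": [[0,0,-0.069,0,0,-5,-1],[0,0,0,0,-10,0,-1],[0,0,0,0,-25,0,-1],[0,0,0,0,-35,0,-1],[0,0,0,-1,-35,0,-1]]}}

```text
clock: 24.48
ee_pos: [0.4746, 0.0243, 0.1407]
ee_rot: [180.0, 0.1, -0.6]
wrist_force: [1.0, 1.1, -4.4]
opening: 0.673
gripper_force: 55.1
```

>>> {"fn": "jog_arm", "kwargs": {"rows": [[0,0,0,-1,-35,0,-1],[0,0,0,-1,-35,0,-1],[0,0,0,-1,-35,0,-1],[0,0,0,-1,-35,0,-1],[0,0,0,-1,-35,0,-1]]}}

```text
clock: 24.9
ee_pos: [0.4696, 0.2005, 0.1403]
ee_rot: [179.9, 0.2, -0.4]
wrist_force: [0.9, 0.5, -3.1]
opening: 0.671
gripper_force: 55.1
```

>>> {"fn": "jog_arm", "kwargs": {"rows": [[0,0,0,-1,-35,0,-1],[0,0,0,0,-35,0,-1],[0,0,0,0,-25,0,-1],[0,0,0,0,-17,0,-1],[0,0,0,0,-10,0,-1]]}}

```text
clock: 25.32
ee_pos: [0.4691, 0.3243, 0.1401]
ee_rot: [-180.0, 0.1, -0.1]
wrist_force: [0.2, 0.1, -3.5]
opening: 0.667
gripper_force: 55.0
```

>>> {"fn": "jog_arm", "kwargs": {"rows": [[0,0,0,0,0,0,-1],[0,0,0,0,0,0,-1],[0,0,0,0,0,0,-1]]}}

```text
clock: 25.57
ee_pos: [0.4709, 0.3179, 0.1408]
ee_rot: [179.8, 0.1, -0.5]
wrist_force: [0.0, -0.7, -3.1]
opening: 0.677
gripper_force: 55.0
```

```bash
python3 go.py 472.2 320.4 37.2 -0.4
```

```text
t 25.57 at [470.9 317.9 140.8] [ 1.7985e+02  1.0000e-01 -4.9000e-01] turn wz -0.0016 then tool shift x 1.3 y -2.5 z 103.6
```

>>> {"fn": "jog_arm", "kwargs": {"rows": [[0,0,0,0,-1,10,-1],[0,0,0,0,0,25,-1],[0,0,0,0,0,25,-1],[0,0,0,0,0,15,-1],[0,0,0,0,0,8,-1]]}}

```text
clock: 25.98
ee_pos: [0.4704, 0.3187, 0.056]
ee_rot: [179.8, 0.2, -0.5]
wrist_force: [-1.1, 0.2, -3.9]
opening: 0.67
gripper_force: 54.9
```

>>> {"fn": "jog_arm", "kwargs": {"rows": [[0,0,0,0,0,6,-1],[0,0,0,0,0,4,-1],[0,0,0,0,0,0,-1],[0,0,0,0,0,0,-1],[0,0,0,0,0,0,-1]]}}

```text
clock: 26.4
ee_pos: [0.472, 0.3216, 0.0493]
ee_rot: [-179.9, -0.1, -0.4]
wrist_force: [-0.4, 0.4, -2.9]
opening: 0.671
gripper_force: 54.9
```

```bash
python3 go.py 472.2 320.4 37.2 -0.4
```

```text
t 26.4 at [472.  321.6  49.3] [-1.7994e+02 -8.0000e-02 -3.6000e-01] turn wz 0.0007 then tool shift x 0.2 y 1.2 z 12.1
```

>>> {"fn": "jog_arm", "kwargs": {"rows": [[0,0,0,0,0.7,4,-1],[0,0,0,0,0,4,-1],[0,0,0,0,0,2.5,-1],[0,0,0,0,0,0,-1],[0,0,0,0,0,0,-1]]}}

```text
clock: 26.82
ee_pos: [0.4712, 0.3205, 0.0377]
ee_rot: [180.0, 0.0, -0.3]
wrist_force: [-0.1, 0.1, -3.1]
opening: 0.667
gripper_force: 55.0
```

```bash
python3 go.py 472.2 320.4 37.2 -0.4
```

```text
t 26.82 at [471.2 320.5  37.7] [ 1.7998e+02  3.0000e-02 -3.5000e-01] turn wz 0.0009 then tool shift x 1.0 y 0.1 z 0.5
```

>>> {"fn": "jog_arm", "kwargs": {"rows": [[0,0,0,0.7,0,0.8,-1],[0,0,0,0,0,0,-1],[0,0,0,0,0,0,-1],[0,0,0,0,0,0,0.5],[0,0,0,0,0,0,0.8]]}}

```text
clock: 27.23
ee_pos: [0.4727, 0.3209, 0.0376]
ee_rot: [-180.0, -0.1, -0.4]
wrist_force: [-0.1, -0.2, -0.0]
opening: 0.87
gripper_force: 0.0
```

>>> {"fn": "jog_arm", "kwargs": {"rows": [[0,0,0,0,0,0,0.9],[0,0,0,0,0,0,0.9],[0,0,0,0,0,-10,1],[0,0,0,0,0,-30,1],[0,0,0,0,0,-40,1]]}}

```text
clock: 27.65
ee_pos: [0.4704, 0.3194, 0.1162]
ee_rot: [179.8, 0.3, -0.3]
wrist_force: [0.6, 1.0, -0.1]
opening: 1.003
gripper_force: 0.0
```

>>> {"fn": "jog_arm", "kwargs": {"rows": [[0,0,0,0,20,-30,1],[0,0,0,0,40,0,1],[0,0,0,0,40,0,1],[0,0,0,0,40,0,1],[0,0,0,0,40,0,1]]}}

```text
clock: 28.07
ee_pos: [0.471, 0.1392, 0.1484]
ee_rot: [-180.0, -0.1, -0.3]
wrist_force: [0.8, -0.2, -0.5]
opening: 0.994
gripper_force: 0.0
```

>>> {"fn": "jog_arm", "kwargs": {"rows": [[0,0,0,0,40,0,1],[0,0,0,0,40,0,1],[0,0,0,0,30,0,1],[0,0,0,0,15,0,1],[0,0,0,0,0,0,1]]}}

```text
clock: 28.48
ee_pos: [0.4698, 0.0108, 0.148]
ee_rot: [179.9, -0.0, -0.8]
wrist_force: [0.4, -0.3, -0.1]
opening: 1.003
gripper_force: 0.0
```

```bash
python3 - <<'E'
from v import *
c=grab("top"); P=cloud(c); x,y,z=P[...,0],P[...,1],P[...,2]
np.savez("topF.npz",**c)
cv2.imwrite("pics/topF.png",cv2.resize(c["color"][150:310,120:460,::-1],None,fx=2.3,fy=2.3,interpolation=cv2.INTER_CUBIC))
s=grab("side"); cv2.imwrite("pics/sideF.png",s["color"][:,:,::-1])
box=lambda a,b,d,e:(x>a)&(x<b)&(y>d)&(y<e)
for n,col,b,zz in(("osnack","orange",box(.4,.55,.19,.265),.045),("omeal","orange",box(.4,.54,.285,.36),.053),("bsnack","blue",box(.42,.54,-.29,-.22),.045),("bmeal","blue",box(.42,.55,-.385,-.31),.053)):
    k=b&(abs(z-zz)<.012); print(n,"z",np.median(z[k&mask(c,col)]).round(4)); print("  lid",fit(c,k&mask(c,col),zz)); print("  top",fit(c,k,zz))
E
```

```text
osnack z 0.0452
  lid c=[472.9 226.5] LW=[49.  39.1] yaw=-3.5 | rect n=314 c=(473.2,226.8) mean=[472.9 226.5] L=47.3 W=37.4 yaw=0.5
  top c=[472.1 225.6] LW=[61.  46.8] yaw=0.6 | rect n=469 c=(472.1,225.6) mean=[472.1 225.6] L=59.7 W=44.9 yaw=0.5
omeal z 0.0533
  lid c=[473.3 320.6] LW=[91.8 51.6] yaw=0.8 | rect n=784 c=(473.8,320.6) mean=[473.3 320.6] L=91.4 W=49.8 yaw=0.9
  top c=[472.9 319.5] LW=[100.2  59. ] yaw=0.4 | rect n=975 c=(472.7,319.4) mean=[472.9 319.5] L=99.2 W=57.2 yaw=0.8
bsnack z 0.045
  lid c=[ 482.1 -252.1] LW=[51.3 39. ] yaw=-2.1 | rect n=335 c=(482.2,-252.1) mean=[ 482.1 -252.1] L=49.6 W=36.8 yaw=-1.3
  top c=[ 481.8 -250.9] LW=[60.6 46.1] yaw=-2.9 | rect n=469 c=(482.2,-250.9) mean=[ 481.8 -250.9] L=59.5 W=44.1 yaw=-1.3
bmeal z 0.053
  lid c=[ 480.6 -344.8] LW=[91.5 52.1] yaw=-0.1 | rect n=818 c=(480.7,-344.9) mean=[ 480.6 -344.8] L=91.0 W=50.9 yaw=-1.7
  top c=[ 480.3 -342.8] LW=[100.4  60.4] yaw=0.4 | rect n=1042 c=(480.8,-342.7) mean=[ 480.3 -342.8] L=99.6 W=60.9 yaw=-0.3
```

View pics/topF.png

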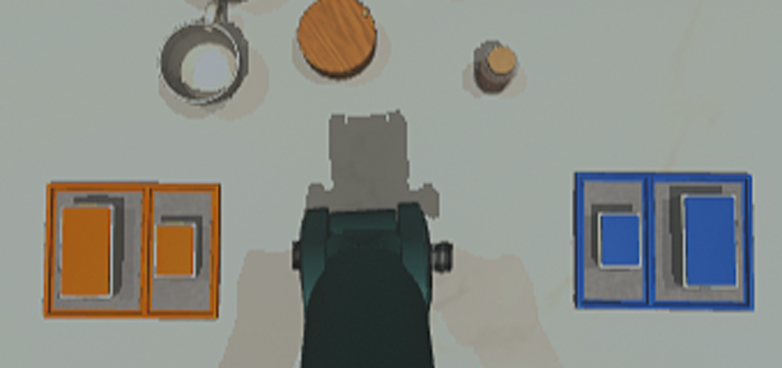

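View pics/sideF.png

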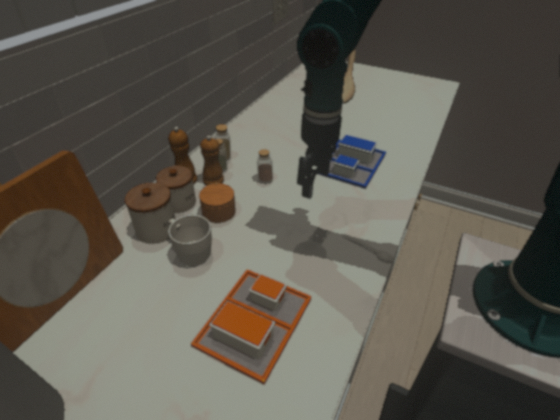

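Each lid is in the bay of its own colour: orange at crop (87,250) and (175,250), blue at (620,240) and (710,240). All four sit flat within about 2 mm of the bay centres, and the mug and jar haven't moved. I settle the arm and hand in.

>>> {"fn": "jog_arm", "kwargs": {"rows": [[0,0,0,0,0,0,1],[0,0,0,0,0,0,1],[0,0,0,0,0,0,1],[0,0,0,0,0,0,1]]}}

```text
clock: 28.92
ee_pos: [0.4703, 0.0169, 0.1472]
ee_rot: [-180.0, 0.0, -0.2]
wrist_force: [-0.2, 0.2, -0.1]
opening: 1.005
gripper_force: 0.0
```

```bash
python3 -c "
from bench import r
print(r.job_done())"
```

```text
the job is handed in; nothing more can be done
None
```

All four boxes are flat in their own-colour trays, each lid within about 2 mm of its bay centre by camera; the mug and jar are where they were, the gripper is open and clear, and I handed the job in at about 29 s (no verdict was returned).

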